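# Click the post onto a desk lamp base

### The job

Put the desk lamp's post on its base: with the post's red stripe towards the red dot, slide its flared foot down over the stub until it sits fully home, then turn it gently anticlockwise (seen from above) until the spring button pops out through the hole in the post, and stop there. Don't force it, leave the post standing locked, and leave the lamp head, ink jar, water cup and brush where they are.

Things in the scene. Friction and masses are not known exactly. Their poses are not given: they have to be found in the camera images.
- post_grip (a point): Centre of the square aluminium fitting (34 x 34 mm, 40 mm tall) on top of the loose lamp post: grasp it here. The post is 150 mm tall, 0.2 to 0.35 kg, and stands upright on the desk at first. z up along the post, x towards the side with the hole, marked by a red stripe; the fitting's flat faces look along x and y. This point is 130 mm above the post's foot, 20 mm below its top.
- post_foot (a point): Centre of the open lower end of the post. Dark tube, outside 32 mm, bore 26 mm; its flared foot is 39 mm across and 9 mm tall, and the mouth narrows from 35 mm to the bore. On the +x side a hole, 10 mm high and 9 mm wide, goes through the 3 mm wall, its centre 28 mm above this point. Axes as at post_grip.
- lamp_base: Heavy round dark lamp base that does not move, 180 mm across, 25 mm thick, with an upright aluminium stub at its centre. Origin at the centre of its underside; z up; x towards the red dot near its rim. Wedging the button in takes a push of up to about 15 N; more than 40 N between post and base damages it.
- seat (a point): Centre of the top of the 42 mm wide, 6 mm high seat ring around the stub, 31 mm above the underside of the base: the post's foot rests here when fully home. Axes as the base.
- stub_top (a point): Top centre of the stub (24 mm across, the last 10 mm tapering to 12 mm), 52 mm above the seat. Axes as the base, NOT the button's: the stub swivels very stiffly, and its button points somewhere between 0.3 and 1.2 rad anticlockwise (seen from above) of the red dot, unmeasured. Find it by turning the seated post.
- button (a joint): Brass spring button, 7 mm across with a 1 mm bevel, in the stub's side, 28 mm above the seat. Value: how far it is pushed in, m. 0 = fully out, nose 5.4 mm proud of the stub, 1.5 mm proud of the post once through its hole; 0.003 to 0.0045 = held in by the bore. Spring: 1.8 N out, 3.8 N in; the flared foot wedges it in as the post slides down. Once out it blocks turning (0.1 rad play).
- lamp_head: Bystander: black lamp head, a bar 50 x 240 x 22 mm with an 80 mm stem at its -y end, lying on the desk. Origin at the centre of the bar's underside.
- ink: Bystander: amber ink jar, 48 mm across, 65 mm tall. Origin at its underside.
- water_jar: Bystander: white water cup, 70 mm across, 75 mm tall. Origin at its underside.
- brush: Bystander: yellow brush 200 mm long lying on the desk. Origin on its underside.
There are look-alikes about, which are no part of the job. Of the things shaped like the lamp_base, the aluminium one is meant.

How it is judged:
On the way, in this order (a step that is already met when the one before it is completed fails the run):
1. the post is lifted clear of the desk (height (world z) of post_foot above 0.06 m), for 0.1 s.
2. the post is over the stub with the button pressed in by it (value of joint button above 0.002 m and horizontal distance between post_foot and seat below 0.005 m and z of post_foot in the frame of seat below 0.03 m and angle between post_foot's own z axis and vertical below 0.12 rad), for 0.1 s.
At the end, for the whole second after the job is handed in: The post stands upright (within 0.08 rad) on the stub, its foot within 4 mm of the stub's axis and within 3 mm of the seat ring, the button fully out through the hole (within 1.5 mm), and the post is at rest (value of joint button below 0.0015 m and horizontal distance between post_foot and seat below 0.004 m and z of post_foot in the frame of seat between -0.003 and 0.003 m and angle between post_foot's own z axis and vertical below 0.08 rad and linear speed of post below 0.02 m/s); the robot touches nothing.
It fails at once if the post is forced: more than 40 N between post and base (contact force between post and lamp_base above 40 N).
It fails at once if a bystander is moved by more than 20 mm (distance of any of lamp_head, ink, water_jar, brush from where it was at the start of the episode above 0.02 m).
It also fails if it takes over 54 s, if anything falls off the work surface, if the arm or the gripper's body presses on something with over 40 N, if the wrist force passes 120 N, or if a joint passes its speed limit or range.

### The arm

A 6-joint arm with a two-finger parallel gripper is mounted at the origin on the work surface. World frame = base frame: x ahead of the robot, y to its left, z up, the work surface at z = 0. Lengths are in m, angles in rad, forces in N, time in s.
With the tool pointing down it reaches from about 0.3 to 0.85 m from the base axis. Payload 4.2 kg.
Tool frame: the origin (TCP) lies on the centre line of the jaws, within the pads' length; the fingertips stand 17 mm ahead of it and the grasp point (between the pads) lies 2 mm behind it; z points along the fingers, y is the line along which they close (so a half turn about z gives the same grasp; the last joint's range is limited). The gripper opens to 91 mm and grips with 3 to 60 N. Pads are 32 mm wide; open, the fingers measure 118 mm over their backs; the gripper's body (76 mm by 178 mm) begins 60 mm behind the grasp point.
Start: joints at [-1.122, 0.32, 1.565, -0, 1.257, -0.02], TCP at [0.26, -0.513, 0.231] pointing down, gripper open.
Joint ranges: [-3.11, 3.11], [-0.84, 2.01], [0.21, 2.61], [-1.34, 4.49], [0.05, 2.63], [-2.56, 2.56]. Speed limits (rad/s): [2.57, 2.57, 3.14, 3.14, 3.14, 3.14].

### API

Orientations are given as a unit quaternion [x, y, z, w].
In Python, from bench import r, imaging, workorder, models gives the robot as it stands.
- The arm moves only by the tool jog_arm, never from a script. Its argument "steps" is a list of rows, each a list of 5 numbers: the finger opening in mm, from 0 to 91.2, then the shift along the tool's x, y, z in mm, then the turn about the tool's z in rad. In form: [[gripper, x, y, z, spin], ...]. A call has exactly 8 rows; each row shifts and turns the commanded pose from where the row before left it, along the tool's axes as they then stand; what a row does not reach is not made up. A row lasts 1/12 s, in which the tool goes at most 41.7 mm and 7.16 degrees, less where a joint would pass 70% of its speed; a pose out of reach is approached as far as the arm can. A call with a gripper value outside its range is refused whole. The fingers move at their own pace and stop on an object; "newtons" is the grip in N (left out, the last holds). Time passes only in rows, so rows that do not move let the fingers close, or fill a call up. It gives the time, the measured TCP pose, the force, the opening and the grip force at its end, in the units of the state.
- r.sense(): the state, without advancing time (a new reading comes with each control period).
- imaging.snapshot(name): name is "scene" or "side" or "wrist"; returns a dict with "pixels" (384x512x3 uint8, red, green, blue), "fx", "fy", "cx", "cy" (pixels), "world_to_cam" (4x4, takes a point from world to camera coordinates); the wrist camera has in their place "mount" (4x4, takes a point from camera to tool coordinates, whose origin is the TCP and whose axes are the flange's). Camera axes: x right, y down, z forward; pixel columns grow to the right and rows downward; lengths in m; the calibration is good to about 2 mm. A picture is of the moment at which its call begins: read the wrist's pose just before it. There is no depth.
- workorder.finish_job(): hands the job in; it is judged then, once.
Trained networks look in a picture, given as the dict that the camera call returned (one of the last four; its "shot" number tells which), for a name from the list of things; names that differ only in an ending like _2 or _b are one class to them, and where a whole thing is asked for, a point or a joint stands for the part that bears it (a point fixed in the world has none). Each returns a list of dicts, best first, with "score" (0 to 1); they miss things now and then, are a little off and sometimes report something else, mostly with a low value. They report only what shows in the picture. A call takes as long as a camera call. They do not tell look-alikes from the thing itself.
- models.silhouettes(picture, target): "region" (384x512 bool, what is visible of it) and "rect" ([centre column, centre row, width, height] in pixels, round what is visible of it).
The state is a dict: "t": time; "joint_positions": joint angles; "dq": joint speeds; "tau": joint torques, N m; "eef_pos": TCP position; "tcp_rot": TCP orientation; "wrist_force": force on the tool from outside, world axes, zero at the start; "moment": the same for the moment, N m; "width": finger opening in m; "grip_force": force on a finger pad.
Only numpy, scipy, OpenCV 4.12 (cv2) and the standard library are available. Lean on these libraries where they do the work, as an engineer would, in place of code of your own. Each camera call takes 0.05 s, during which the arm holds its last target. There are 200 camera calls.

## Working session

There is one attempt and no reset: what is moved stays moved. The work goes in short steps, Python scripts to look and compute and a tool call to move; the robot and the scene stay as the last step left them, time stands still between calls to the robot, and variables do not carry over. Pictures are saved under pics/ and viewed, at most 10 in all, crops included, and the job is handed in when it is done.

Besides the shell and the picture viewer there is one more tool, called after "Emit:" as name(argument=value, ...), one argument or row to a line, values as JSON. jog_arm: Moves the arm, as the interface text tells. Its arguments: {"type":"object","properties":{"steps":{"type":"array","items":{"type":"array","items":{"type":"number"}}},"newtons":{"type":"number"}},"required":["steps"]}

```bash
mkdir -p pics; ls; cat > h.py <<'E'
from bench import r, imaging, workorder, models
import numpy as np, cv2
def snap(n,f=None):
    p=imaging.snapshot(n)
    if f: cv2.imwrite('pics/'+f,cv2.cvtColor(p['pixels'],cv2.COLOR_RGB2BGR))
    return p
def ray(p,u,v,T=None):
    d=np.array([(u-p['cx'])/p['fx'],(v-p['cy'])/p['fy'],1.])
    M=np.linalg.inv(p['world_to_cam']) if T is None else T
    return M[:3,3],M[:3,:3]@d
def atz(p,u,v,z,T=None):
    o,d=ray(p,u,v,T); return o+d*(z-o[2])/d[2]
def proj(p,X):
    c=p['world_to_cam']@np.append(X,1); return np.array([p['fx']*c[0]/c[2]+p['cx'],p['fy']*c[1]/c[2]+p['cy']])
E
python3 - <<'E'
from h import *
print(r.sense())
a=snap('scene');b=snap('side')
for p,n in((a,'scene'),(b,'side')):
    print(n,p['fx'],p['cx'],p['cy'],np.linalg.inv(p['world_to_cam']).round(3).tolist())
    for t in('post_grip','lamp_base','lamp_head','ink','water_jar','brush','button'):
        print(t,[(round(q['score'],2),np.round(q['rect'],1).tolist()) for q in models.silhouettes(p,t)])
im=np.vstack([a['pixels'],b['pixels']])
cv2.imwrite('pics/a.png',cv2.resize(a['pixels'][:,:,::-1],(800,600)));cv2.imwrite('pics/b.png',cv2.resize(b['pixels'][:,:,::-1],(800,600)))
E
```

```text
pics
{'t': 0.0, 'joint_positions': array([-1.12201403e+00,  3.20291649e-01,  1.56569118e+00,  8.76084764e-06,
        1.25738319e+00, -1.99957599e-02]), 'dq': array([-0.00187423, -0.00091516, -0.00102856, -0.00027622,  0.00057086,
       -0.00013807]), 'tau': array([ 1.65431211e-03, -4.12460554e+01, -2.31970543e+01,  7.31637608e-02,
        4.57948213e-02, -1.69601221e-04]), 'eef_pos': array([ 0.25958015, -0.51253485,  0.23011568]), 'tcp_rot': array([ 9.72656352e-01,  2.32247357e-01, -1.84575027e-04, -8.67267352e-04]), 'wrist_force': array([ 0.68186742, -0.08152923,  0.59323151]), 'moment': array([ 0.01105032, -0.01508369, -0.04923863]), 'grip_force': 0.0, 'width': 0.09071690862924878}
scene 392.06503667921044 250.4855603972918 190.37597250022728 [[-0.765, 0.489, -0.42, 0.964], [0.644, 0.567, -0.514, 0.673], [-0.013, -0.663, -0.748, 0.957], [0.0, 0.0, 0.0, 1.0]]
post_grip [(0.56, [207.6, 157.5, 17.4, 38.8])]
lamp_base [(0.96, [309.1, 218.8, 56.7, 46.3]), (0.96, [377.8, 211.9, 58.7, 49.1]), (0.84, [400.2, 298.5, 75.5, 70.2]), (0.65, [240.5, 248.1, 57.7, 54.1])]
lamp_head [(0.78, [133.2, 196.4, 55.6, 61.7])]
ink [(0.82, [258.8, 170.5, 13.4, 21.0])]
water_jar [(0.58, [155.3, 245.5, 27.0, 33.4])]
brush [(0.68, [156.6, 143.5, 32.9, 35.4])]
button []
side 376.7734476742962 261.82995064044957 191.7880253627622 [[-0.978, -0.152, 0.141, 0.271], [-0.207, 0.719, -0.663, 0.999], [-0.001, -0.678, -0.735, 1.128], [0.0, 0.0, 0.0, 1.0]]
post_grip [(0.5, [270.8, 159.3, 9.1, 30.4])]
lamp_base [(0.89, [283.0, 245.2, 51.6, 41.7]), (0.85, [332.5, 280.0, 50.3, 51.2]), (0.67, [223.8, 221.3, 46.3, 39.7]), (0.63, [256.1, 332.6, 60.6, 57.9])]
lamp_head [(0.8, [217.6, 148.9, 24.6, 45.4])]
ink [(0.52, [291.4, 192.8, 12.4, 16.5])]
water_jar [(0.84, [188.3, 181.0, 18.6, 21.4])]
brush [(0.83, [268.9, 135.6, 37.3, 15.3])]
button []
```

View pics/a.png

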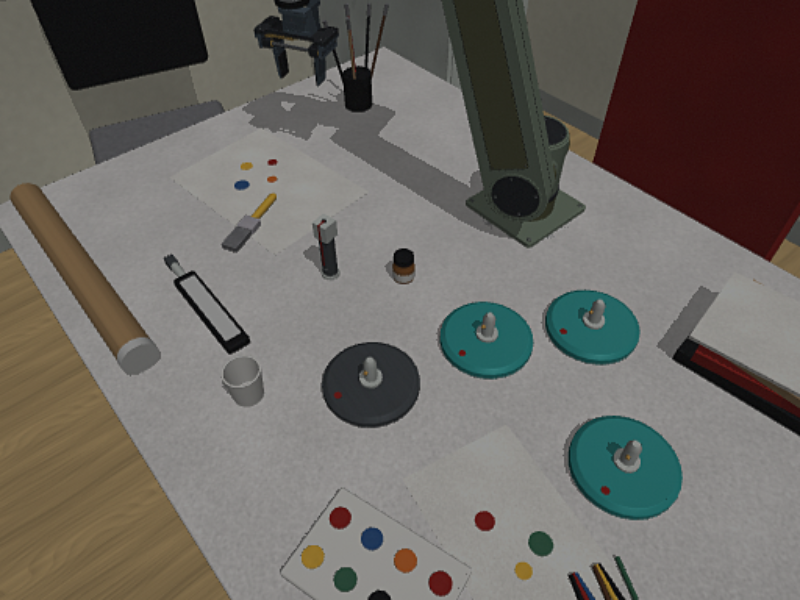

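View pics/b.png

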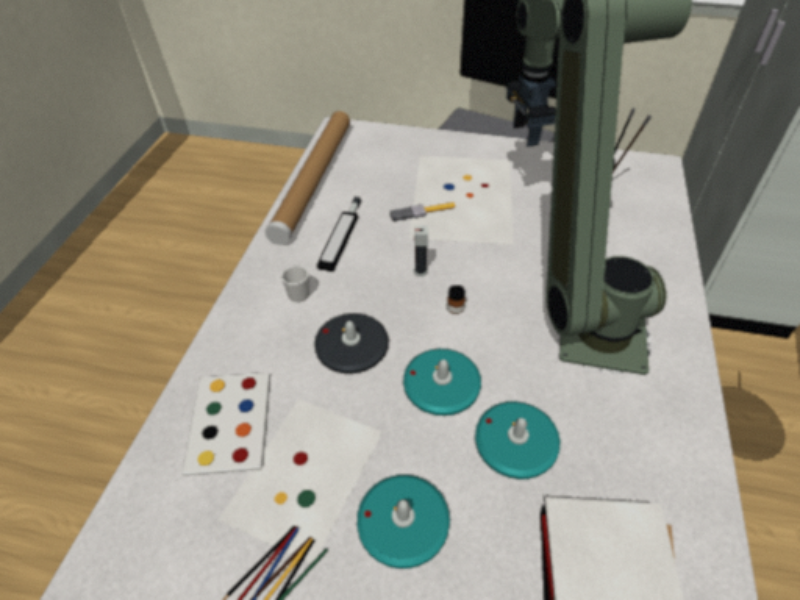

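The scene view shows the dark base at about (371,383) in the 800 px picture, with its red dot at (337,395). The post is at (326,245), the ink jar at (403,266), and the teal bases are look-alikes. The side view agrees: base (351,342), dot (325,331), post (421,250).

```bash
python3 - <<'E'
from h import *
P={n:snap(n) for n in('scene','side')}
def red(p,x0,x1,y0,y1):
    c=p['pixels'][y0:y1,x0:x1].astype(int); m=(c[...,0]>80)&(c[...,0]>1.8*c[...,1])&(c[...,0]>1.8*c[...,2])
    v,u=np.nonzero(m); return u.mean()+x0,v.mean()+y0,len(u),[(a+x0,b+y0) for a,b in zip(u,v)]
R={'scene':red(P['scene'],205,230,240,262),'side':red(P['side'],200,218,205,216)}
for n in P:
    p=P[n]
    print(n,'dot',R[n][:3],atz(p,*R[n][:2],.025).round(4))
    for s in models.silhouettes(p,'lamp_base'):
        v,u=np.nonzero(s['region'])
        X=atz(p,u.mean(),v.mean(),.02).round(3)
        # rim fit: rays at z=.025 of region points
        o,M=ray(p,0,0)[0],np.linalg.inv(p['world_to_cam'])
        d=M[:3,:3]@np.stack([(u-p['cx'])/p['fx'],(v-p['cy'])/p['fy'],np.ones(len(u))])
        G=(o[:,None]+d*(.02-o[2])/d[2])[:2].T.astype(np.float32)
        c,rad=cv2.minEnclosingCircle(G); print('base',round(s['score'],2),X,np.round(c,4),round(rad,4))
    for s in models.silhouettes(p,'post_grip'):
        v,u=np.nonzero(s['region']); print('post',s['score'],s['rect'],len(u))
        k=v>=v.max()-3; print(' foot',atz(p,u[k].mean(),v.max(),0).round(4)); k=v<=v.min()+3; print(' top',atz(p,u[k].mean(),v.min()+4,.15).round(4))
    for t in('ink','water_jar','lamp_head','brush'):
        for s in models.silhouettes(p,t): print(t,s['score'],atz(p,s['rect'][0],s['rect'][1],.03).round(3))
c=P['scene']['pixels'][135:185,190:230]; d=P['side']['pixels'][140:185,255:295]
e=P['scene']['pixels'][215:280,205:275]; f=P['side']['pixels'][195:245,195:255]
z=lambda i:cv2.resize(i[:,:,::-1],(400,300),interpolation=cv2.INTER_CUBIC)
cv2.imwrite('pics/c.png',np.vstack([np.hstack([z(c),z(d)]),np.hstack([z(e),z(f)])]))
E
```

```text
scene dot (np.float64(215.86666666666667), np.float64(252.53333333333333), 15) [0.6634 0.1467 0.025 ]
base 0.98 [0.192 0.343 0.02 ] [0.1896 0.3411] 0.0951
base 0.69 [0.603 0.165 0.02 ] [0.6012 0.1599] 0.0931
base 0.59 [0.388 0.561 0.02 ] [0.3841 0.5561] 0.0942
base 0.56 [0.37  0.231 0.02 ] [0.3672 0.2271] 0.0943
post 0.86 [208.2, 159.4, 16.0, 41.6] 459
 foot [ 0.4904 -0.1128  0.    ]
 top [ 0.4846 -0.1229  0.15  ]
ink 0.64 [ 0.363 -0.021  0.03 ]
ink 0.31 [0.603 0.181 0.03 ]
water_jar 0.82 [0.784 0.019 0.03 ]
lamp_head 0.67 [ 0.737 -0.189  0.03 ]
brush 0.92 [ 0.546 -0.348  0.03 ]
brush 0.23 [ 0.734 -0.186  0.03 ]
side dot (np.float64(208.125), np.float64(211.125), 8) [0.6617 0.144  0.025 ]
base 0.95 [0.361 0.23  0.02 ] [0.3618 0.2265] 0.093
base 0.93 [0.181 0.343 0.02 ] [0.1807 0.338 ] 0.0931
base 0.83 [0.378 0.561 0.02 ] [0.3794 0.5563] 0.0911
base 0.56 [0.593 0.165 0.02 ] [0.5903 0.1599] 0.095
post 0.82 [269.1, 158.2, 14.5, 30.2] 241
 foot [ 0.4793 -0.1132  0.    ]
 top [ 0.4784 -0.1137  0.15  ]
ink 0.62 [0.369 0.002 0.03 ]
water_jar 0.91 [0.796 0.011 0.03 ]
lamp_head 0.59 [ 0.725 -0.184  0.03 ]
brush 0.58 [ 0.516 -0.334  0.03 ]
```

View pics/c.png

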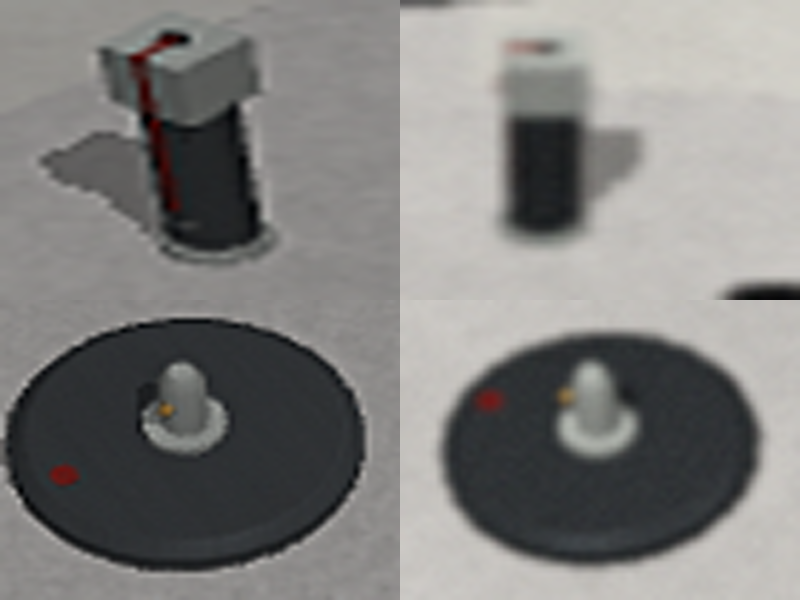

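The crops show the post's stripe pointing roughly along world +x. The dot lies about -0.2 rad off the base centre, and the brass button is just visible on the stub. I'll move above the post next and look with the wrist camera.

Emit:
jog_arm(
  steps=[
    [91,30,-20,-10,0],
    [91,30,-20,-10,0],
    [91,30,-20,-10,0],
    [91,30,-20,-10,0],
    [91,30,-20,-10,0],
    [91,30,-20,-10,0],
    [91,30,-20,-10,0],
    [91,30,-20,-10,0],
  ],
)

```text
t: 2.17
eef_pos: [0.4021, -0.2602, 0.3117]
tcp_rot: [0.973, 0.232, 0.0, 0.0]
wrist_force: [0.8, 0.2, -0.4]
width: 0.0912
grip_force: 0.0
```

```bash
cat >> h.py <<'E'
from scipy.spatial.transform import Rotation as Ro
def tool(s=None):
    s=s or r.sense(); T=np.eye(4); T[:3,:3]=Ro.from_quat(s['tcp_rot']).as_matrix(); T[:3,3]=s['eef_pos']; return T
def wsnap(f=None):
    T=tool(); p=snap('wrist',f); p['world_to_cam']=np.linalg.inv(T@p['mount']); return p
def show(s=None):
    s=s or r.sense(); T=tool(s); print('t',round(s['t'],2),'pos',s['eef_pos'].round(4),'yaw',round(np.arctan2(T[1,0],T[0,0]),4),'zax',T[:3,2].round(3),'F',s['wrist_force'].round(2),'M',s['moment'].round(2),'w',round(s['width'],4),'g',round(s['grip_force'],1),'q6',round(s['joint_positions'][5],2))
def to(xy,T=None):
    T=tool() if T is None else T; d=np.array([*xy[:2],T[2,3]])-T[:3,3]; print('shift tool mm',(T[:3,:3].T@d*1000).round(1))
E
python3 - <<'E'
from h import *
show(); p=wsnap('w1.png'); print(p['mount'].round(3).tolist()); to([.482,-.115])
print(proj(p,[.482,-.115,.15]),proj(p,[.597,.16,.05]))
E
```

```text
t 2.17 pos [ 0.4021 -0.2602  0.3117] yaw 0.4685 zax [ 0.001 -0.    -1.   ] F [ 0.78  0.17 -0.41] M [-0.   -0.   -0.05] w 0.0912 g 0.0 q6 0.5
[[0.001, -0.962, -0.274, 0.076], [1.0, 0.0, 0.001, 0.001], [-0.001, -0.274, 0.962, -0.154], [0.0, 0.0, 0.0, 1.0]]
shift tool mm [132.  -90.2   1. ]
[140.46877952  15.46914233] [ -55.78050325 -230.45302466]
```

View pics/w1.png

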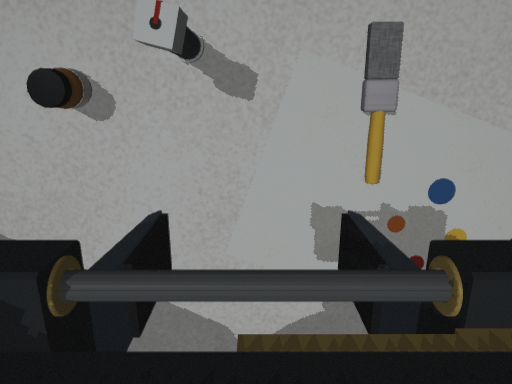

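The wrist view shows the post's fitting at about (158,22) with the stripe on top, and the ink jar at (57,88). I'll move closer and turn so the jaws close along x.

Emit:
jog_arm(
  steps=[
    [91,34,-7,0,0],
    [91,34,-7,0,0],
    [91,33,-7,0,0],
    [91,0,0,0,-0.12],
    [91,0,0,0,-0.12],
    [91,0,0,0,-0.12],
    [91,0,0,0,-0.12],
    [91,0,0,0,-0.12],
  ],
)

```text
t: 2.88
eef_pos: [0.4822, -0.1975, 0.3108]
tcp_rot: [0.859, 0.512, -0.0, 0.0]
wrist_force: [0.8, -0.2, -0.6]
width: 0.091
grip_force: 0.0
```

Emit:
jog_arm(
  steps=[
    [91,0,0,0,-0.12],
    [91,0,0,0,-0.12],
    [91,0,0,0,-0.12],
    [91,0,0,0,-0.12],
    [91,0,0,0,0],
    [91,0,0,0,0],
    [91,0,0,0,0],
    [91,0,0,0,0],
  ],
)

```text
t: 3.55
eef_pos: [0.4822, -0.1975, 0.3109]
tcp_rot: [0.715, 0.699, -0.0, 0.0]
wrist_force: [-0.0, 0.0, 0.9]
width: 0.0911
grip_force: 0.0
```

```bash
python3 - <<'E'
from h import *
show(); p=wsnap('w2.png'); print(p['fx'],proj(p,[.482,-.115,.15]))
I=p['pixels'].astype(int); m=((I[...,0]>90)&(I[...,0]>1.8*I[...,1])&(I[...,0]>1.8*I[...,2])).astype(np.uint8)
n,l,st,c=cv2.connectedComponentsWithStats(m)
for i in range(1,n):
    if st[i,4]>8: print(st[i],c[i],atz(p,*c[i],.15).round(4))
for s in models.silhouettes(p,'post_grip'): print(s['score'],s['rect'])
# bright top face
g=cv2.cvtColor(p['pixels'],cv2.COLOR_RGB2GRAY); x,y=map(int,proj(p,[.482,-.115,.15])); print(g[y-50:y+50:6,x-50:x+50:6])
E
```

```text
t 3.55 pos [ 0.4822 -0.1975  0.3109] yaw 1.5471 zax [ 0. -0. -1.] F [-0.05  0.01  0.91] M [ 0.02 -0.08  0.01] w 0.0911 g 0.0 q6 -0.39
344.4968528854844 [252.66641835  83.54234213]
[254  92  19   9  76] [262.78947368  96.13157895] [ 0.4907 -0.1258  0.15  ]
[200 329  14  13 122] [206.81147541 334.97540984] [ 0.4262 -0.3732  0.15  ]
0.94 [251.9, 97.1, 41.5, 45.3]
[[150 144 151 147 141 143 140 149 144 148 147 146 146 140 150 146 144]
 [149 150 145 147 148 150 143 149 149 150 147 145 142 145 142 150 144]
 [142 145 150 144 146 145 147 148 148 151 143 148 145 151 150 147 147]
 [146 147 146 150 147 143 145 149 150 146 145 145 146 153 144 146 151]
 [149 148 146 149 152 146 150 142 147 147 147 146 140 143 146 148 142]
 [143 152 147 146 149 151 146 145 143 146 149 147 150 147 150 144 154]
 [145 149 148 149 149 151 147 142 149 148 152 148 151 151 149 149 147]
 [149 149 151 151 145 152 151 142 152 150 149 152 154 148 150 147 147]
 [145 145 151 153 145 148 154 150 152 153 154 154 149 148 154 147 153]
 [145 154 154 149 152 152 154 152 154 152 150 151 153 152 146 150 150]
 [154 152 151 149 149 150 151 148 148 113 155  65 151 153 150 150 150]
 [147 144 153 145 149 146 154 154  25  51 142 154 150 150 153 155 154]
 [152 152 147 146 144 147 152 153 154 147 153 152 154 148 154 154 155]
 [152 145 150 155 150 154 154 151 155 155 153 152 153 153 146 153 151]
 [152 150 147 145 154 145 152 151 154 154 116 144 152 153 154 151 154]
 [147 152 146 152 152 147 146 107 107 104 108 152 153 152 153 149 149]
 [149 155 140 149 153 149 145 105 105 105 106 151 151 154 145 154 154]]
```

View pics/w2.png

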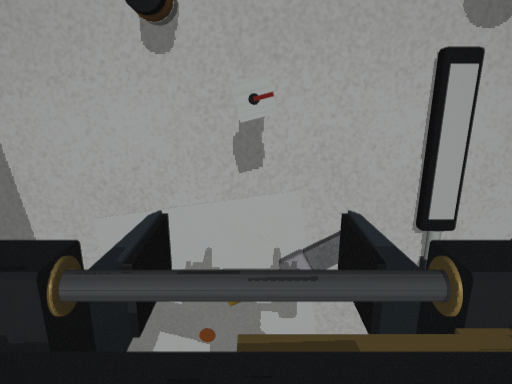

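The post's top bore shows at (254,99) with the stripe running to (273,94), so it is turned about +0.2 rad from world x. I'll get both precisely.

```bash
python3 - <<'E'
from h import *
p=wsnap()
I=p['pixels'].astype(int)
w=I[85:113,235:280]; m=(w[...,0]>90)&(w[...,0]>1.8*w[...,1]); v,u=np.nonzero(m)
G=np.array([atz(p,a+235,b+85,.15)[:2] for a,b in zip(u,v)])
k=(w.max(2)<60)&~m; v2,u2=np.nonzero(k); D=np.array([atz(p,a+235,b+85,.15)[:2] for a,b in zip(u2,v2)])
c=D.mean(0); print('bore',c.round(4),len(D),np.ptp(D,0).round(4))
vx,vy,x0,y0=cv2.fitLine(G.astype(np.float32),cv2.DIST_L2,0,.01,.01).ravel(); print('fit yaw',np.arctan2(vy,vx),'centroid yaw',np.arctan2(*(G.mean(0)-c)[::-1]),'tip dist',np.abs(G-c).max(0))
to(c)
E
```

```text
bore [ 0.4815 -0.128 ] 60 [0.008  0.0086]
fit yaw 0.22992821 centroid yaw 0.23736540194826752 tip dist [0.01724844 0.00559509]
shift tool mm [69.4 -2.3 -0. ]
```

Emit:
jog_arm(
  steps=[
    [91,0,0,0,-0.12],
    [91,0,0,0,-0.12],
    [91,0,0,0,-0.017],
    [91,0,0,25,0],
    [91,0,0,25,0],
    [91,0,0,25,0],
    [91,0,0,20,0],
    [91,0,0,0,0],
  ],
)

```text
t: 4.37
eef_pos: [0.4798, -0.1964, 0.212]
tcp_rot: [0.62, 0.784, -0.001, -0.004]
wrist_force: [-0.6, 0.1, 0.5]
width: 0.0912
grip_force: 0.0
```

```bash
python3 - <<'E'
from h import *
show(); p=wsnap('w3.png')
x,y=map(int,proj(p,[.4815,-.128,.15])); print(x,y)
I=p['pixels'].astype(int); y0=max(y-40,0);x0=x-35
w=I[y0:y+35,x0:x+50]; m=(w[...,0]>90)&(w[...,0]>1.8*w[...,1]); v,u=np.nonzero(m)
G=np.array([atz(p,a+x0,b+y0,.15)[:2] for a,b in zip(u,v)])
k=(w.max(2)<50)&~m; n,l,st,cc=cv2.connectedComponentsWithStats(k.astype(np.uint8)); print(st,cc+[x0,y0])
for i in range(1,n):
  c=atz(p,cc[i][0]+x0,cc[i][1]+y0,.15)[:2]; print(c.round(4),np.arctan2(*(G.mean(0)-c)[::-1])); to(c)
vx,vy,_,_=cv2.fitLine(G.astype(np.float32),cv2.DIST_L2,0,.01,.01).ravel(); print(np.arctan2(vy,vx))
E
```

```text
t 4.37 pos [ 0.4798 -0.1964  0.212 ] yaw 1.8032 zax [-0.008  0.003 -1.   ] F [-0.56  0.11  0.45] M [-0.03 -0.09 -0.03] w 0.0912 g 0.0 q6 -0.64
285 108
[[   0    0   85   75 6248]
 [  30   33   14   16  127]] [[292.13508323 104.92685659]
 [285.35433071 108.5984252 ]]
[ 0.4815 -0.1278] 0.233805327949658
shift tool mm [67.2 16.3  0.1]
0.21906672
```

Emit:
jog_arm(
  steps=[
    [91,34,8,0,0],
    [91,34,8,0,0],
    [91,0,0,0,0],
    [91,0,0,20,0],
    [91,0,0,22,0],
    [91,0,0,22,0],
    [91,0,0,22,0],
    [91,0,0,0,0],
  ],
)

```text
t: 5.08
eef_pos: [0.4805, -0.1274, 0.1279]
tcp_rot: [0.62, 0.785, -0.001, -0.002]
wrist_force: [-1.1, -1.0, -0.3]
width: 0.091
grip_force: 0.0
```

Emit:
jog_arm(
  newtons=25,
  steps=[
    [20,0,0,0,0],
    [20,0,0,0,0],
    [20,0,0,0,0],
    [20,0,0,0,0],
    [20,0,0,0,0],
    [20,0,0,0,0],
    [20,0,0,0,0],
    [20,0,0,0,0],
  ],
)

```text
t: 5.75
eef_pos: [0.482, -0.1276, 0.1301]
tcp_rot: [0.619, 0.785, 0.0, 0.0]
wrist_force: [0.0, 0.1, -0.0]
width: 0.0406
grip_force: 0.0
```

```bash
python3 - <<'E'
from h import *
show()
E
```

```text
t 5.75 pos [ 0.482  -0.1276  0.1301] yaw 1.8058 zax [ 0. -0. -1.] F [ 0.02  0.13 -0.04] M [-0.04 -0.14  0.04] w 0.0406 g 0.0 q6 -0.52
```

Emit:
jog_arm(
  steps=[
    [20,0,0,0,0],
    [20,0,0,0,0],
    [20,0,0,0,0],
    [20,0,0,0,0],
    [20,0,0,-5,0],
    [20,0,0,-20,0],
    [20,0,0,-30,0],
    [20,0,0,-30,0],
  ],
)

```text
t: 6.42
eef_pos: [0.4808, -0.1273, 0.2149]
tcp_rot: [0.619, 0.785, -0.001, -0.002]
wrist_force: [1.8, -0.4, -2.4]
width: 0.0336
grip_force: 25.0
```

Emit:
jog_arm(
  steps=[
    [20,0,0,-30,0],
    [20,0,0,-30,0.1],
    [20,0,0,0,0.12],
    [20,0,0,0,0.12],
    [20,0,0,0,0.115],
    [20,0,0,0,0],
    [20,0,0,0,0],
    [20,0,0,0,0],
  ],
)

```text
t: 7.08
eef_pos: [0.4817, -0.1275, 0.2746]
tcp_rot: [0.78, 0.626, -0.0, -0.0]
wrist_force: [0.0, 0.7, -3.1]
width: 0.0338
grip_force: 25.0
```

```bash
python3 - <<'E'
from h import *
show();to([.57,.04])
E
```

```text
t 7.08 pos [ 0.4817 -0.1275  0.2746] yaw 1.3533 zax [-0.001  0.    -1.   ] F [ 0.05  0.67 -3.12] M [-0.02  0.    0.01] w 0.0338 g 25.0 q6 -0.06
shift tool mm [ 1.826e+02  5.010e+01 -1.000e-01]
```

Held firmly (34 mm wide, 25 N, about 0.3 kg). Next I'll approach the base.

Emit:
jog_arm(
  steps=[
    [20,26,7,0,0],
    [20,32,9,0,0],
    [20,32,9,0,0],
    [20,32,9,0,0],
    [20,32,9,0,0],
    [20,28,7,0,0],
    [20,0,0,0,0],
    [20,0,0,0,0],
  ],
)

```text
t: 7.75
eef_pos: [0.5707, 0.0403, 0.2741]
tcp_rot: [0.779, 0.627, -0.001, -0.0]
wrist_force: [-0.7, -0.4, -2.4]
width: 0.0342
grip_force: 25.0
```

```bash
python3 - <<'E'
from h import *
show(); p=wsnap('w4.png')
print(proj(p,[.597,.16,.083]),proj(p,[.597,.16,.025]),proj(p,[.6625,.1455,.025]))
E
```

```text
t 7.75 pos [0.5707 0.0403 0.2741] yaw 1.3549 zax [-0.002 -0.001 -1.   ] F [-0.69 -0.4  -2.44] M [ 0.01 -0.05  0.01] w 0.0342 g 25.0 q6 0.27
[255.15746836  38.59861975] [255.12028513  46.3976678 ] [316.88783914  46.55710416]
```

View pics/w4.png

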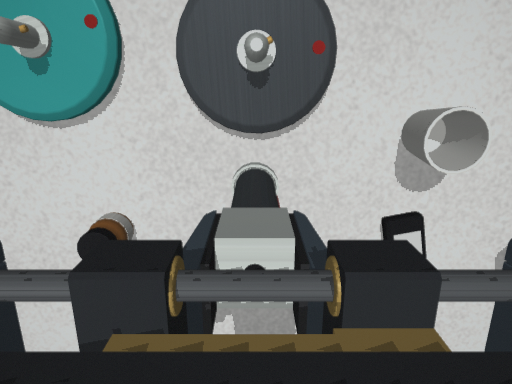

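The wrist view shows the base's stub at (257,45), its seat ring at (257,50), the red dot at (319,47) and the brass button at (269,40). The held post's foot is at (255,180). The fingers stay clear of the cup at (445,138).

```bash
python3 - <<'E'
from h import *
s=r.sense(); show(s); p=wsnap()
I=p['pixels'].astype(int); R=(I[...,0]>90)&(I[...,0]>1.8*I[...,1])
def cen(m,x0,x1,y0,y1):
    v,u=np.nonzero(m[y0:y1,x0:x1]); return u.mean()+x0,v.mean()+y0,len(u)
d=cen(R,300,335,35,60); D=atz(p,*d[:2],.025); print('dot',d,D.round(4))
g=I.mean(2)
# seat ring outer: bright region against dark base
m=(g>100).astype(np.uint8); m[:20]=0;m[80:]=0;m[:,:225]=0;m[:,295:]=0; m[R]=0
c,_=cv2.findContours(m,cv2.RETR_EXTERNAL,cv2.CHAIN_APPROX_NONE); c=max(c,key=cv2.contourArea)[:,0]
h=cv2.convexHull(c)[:,0]; W=np.array([atz(p,*q,.031)[:2] for q in h]); cc,rr=cv2.minEnclosingCircle(W.astype(np.float32)); print('ring',np.round(cc,4),round(rr,4))
for q in models.silhouettes(p,'lamp_base'):
    if abs(q['rect'][0]-257)<20:
        ct,_=cv2.findContours(q['region'].astype(np.uint8),cv2.RETR_EXTERNAL,cv2.CHAIN_APPROX_NONE); ct=max(ct,key=cv2.contourArea)[:,0]
        W=np.array([atz(p,*a,.02)[:2] for a in ct if a[1]>3])
        from scipy.optimize import least_squares
        f=least_squares(lambda z:np.hypot(*(W-z[:2]).T)-z[2],[.597,.16,.09],loss='soft_l1',f_scale=.001); print('rim',f.x.round(4))
bz=(I[...,0]>110)&(I[...,0]>1.35*I[...,2])&~R; b=cen(bz,260,285,25,55); B=atz(p,*b[:2],.059); print('btn',b,B.round(4))
tp=(g>150)
C=np.array([*cc]); print('dot yaw',np.arctan2(*(D[:2]-C)[::-1]),np.hypot(*(D[:2]-C)),'btn yaw',np.arctan2(*(B[:2]-C)[::-1]))
# post foot: predicted
T=tool(s); print('foot pred px',proj(p,T[:3,3]+[0,0,-.13]))
t=I[150:200,225:285].mean(2).astype(int); print(t[::3,::4])
to(C)
E
```

```text
t 7.8 pos [0.5702 0.0393 0.2743] yaw 1.3532 zax [-0.002 -0.001 -1.   ] F [ 0.52 -0.19 -2.  ] M [-0.04 -0.03 -0.05] w 0.0338 g 25.0 q6 0.27
dot (np.float64(318.4357142857143), np.float64(45.51428571428571), 140) [0.6641 0.145  0.025 ]
ring [0.5968 0.1552] 0.0215
rim [0.5968 0.155  0.0878]
btn (np.float64(269.46666666666664), np.float64(37.9), 30) [0.6114 0.1596 0.059 ]
dot yaw -0.1503912762491819 0.06808354411237609 btn yaw 0.2969963577550262
foot pred px [254.94217582 183.77177189]
[[190 197 195 190 198 199 198 198 190 196 194 203 194 196 199]
 [191 191 198 185 197 197 197 201 186 196 194 198 201 199 191]
 [200 193 194 189 195 202 200 196 192 201 187 197 199 197 191]
 [197 194 191 192 193 195 201 194 198 194 200 197 196 199 195]
 [198 192 192 187 201 197 190 152 151 195 195 192 200 198 199]
 [192 193 203 187 193 125 182 192 186 165 128 196 193 190 197]
 [202 196 198 190 151 193 163 103 101 130 189 117 192 198 199]
 [196 193 200 138 157  52  44  46  45  45  92 195 126 201 193]
 [194 187 191 188  70  45  43  45  46  45  42  96 191 199 193]
 [196 196 161 122  45  45  45  44  42  45  44  40 162 180 199]
 [191 200 189  56  45  45  44  44  44  43  44  41 101 192 189]
 [196 200 184  43  44  45  44  46  43  44  41  42  54 197 198]
 [194 197 166  42  44  44  44  44  45  43  43  42  42 191 196]
 [191 189 183  42  42  44  43  47  45  45  44  40  36 196 194]
 [200 193 188  44  43  43  43  45  45  44  45  43  39 190 193]
 [192 195 145  43  43  43  44  43  46  43  43  42  41 169 189]
 [191 196  51  43  44  45  45  44  45  44  43  41  42  68 194]]
shift tool mm [ 1.199e+02  6.000e-01 -1.000e-01]
```

Emit:
jog_arm(
  steps=[
    [20,0,0,0,-0.067],
    [20,20,5,0,0],
    [20,25,4,0,0],
    [20,25,0,0,0],
    [20,0,0,0,0],
    [20,0,0,0,0],
    [20,0,0,0,0],
    [20,0,0,0,0],
  ],
)

```text
t: 8.57
eef_pos: [0.5897, 0.1055, 0.2751]
tcp_rot: [0.76, 0.65, -0.0, 0.0]
wrist_force: [0.1, 0.2, -2.0]
width: 0.034
grip_force: 25.0
```

```bash
cat > m.py <<'E'
from h import *
import sys
s=r.sense(); show(s); p=wsnap(sys.argv[1]); T=tool(s)
I=p['pixels'].astype(int); R=(I[...,0]>90)&(I[...,0]>1.8*I[...,1]); g=I.mean(2)
C=np.array([.5968,.1552])
x,y=proj(p,[.664,.145,.025]).astype(int); v,u=np.nonzero(R[y-15:y+15,x-15:x+15]); D=atz(p,u.mean()+x-15,v.mean()+y-15,.025); print('dot',D.round(4))
x,y=proj(p,[*C,.031]).astype(int); print('ring px',x,y)
m=(g>100).astype(np.uint8); q=np.zeros_like(m); q[max(0,y-35):y+40,x-36:x+36]=1; m=m*q; m[R]=0
c,_=cv2.findContours(m,cv2.RETR_EXTERNAL,cv2.CHAIN_APPROX_NONE); c=max(c,key=cv2.contourArea)[:,0]
h=cv2.convexHull(c)[:,0]; W=np.array([atz(p,*a,.031)[:2] for a in h]); cc,rr=cv2.minEnclosingCircle(W.astype(np.float32)); print('ring',np.round(cc,4),round(rr,4),'dot yaw',np.arctan2(*(D[:2]-cc)[::-1]))
# foot flare: contour of bright ring against prediction
a=np.linspace(-np.pi/2,np.pi/2,9)
for z in(-.13,-.121):
    print('flare',z,[tuple(proj(p,T[:3,3]+T[:3,:3]@np.array([.0195*np.cos(b),.0195*np.sin(b),-z])).round(0).astype(int)) for b in a])
to(cc)
E
python3 m.py w5.png
```

```text
t 8.57 pos [0.5897 0.1055 0.2751] yaw 1.4165 zax [-0.    -0.001 -1.   ] F [ 0.09  0.19 -2.  ] M [-0.02 -0.12  0.04] w 0.034 g 25.0 q6 0.31
dot [0.6642 0.1448 0.025 ]
ring px 254 114
ring [0.5969 0.1553] 0.0215 dot yaw -0.15482220756094517
flare -0.13 [(np.int64(232), np.int64(184)), (np.int64(234), np.int64(175)), (np.int64(238), np.int64(168)), (np.int64(246), np.int64(163)), (np.int64(255), np.int64(161)), (np.int64(264), np.int64(163)), (np.int64(271), np.int64(168)), (np.int64(276), np.int64(175)), (np.int64(278), np.int64(184))]
flare -0.121 [(np.int64(231), np.int64(187)), (np.int64(233), np.int64(178)), (np.int64(238), np.int64(170)), (np.int64(246), np.int64(165)), (np.int64(255), np.int64(164)), (np.int64(264), np.int64(165)), (np.int64(272), np.int64(171)), (np.int64(277), np.int64(178)), (np.int64(278), np.int64(187))]
shift tool mm [50.2 -0.7 -0. ]
```

View pics/w5.png

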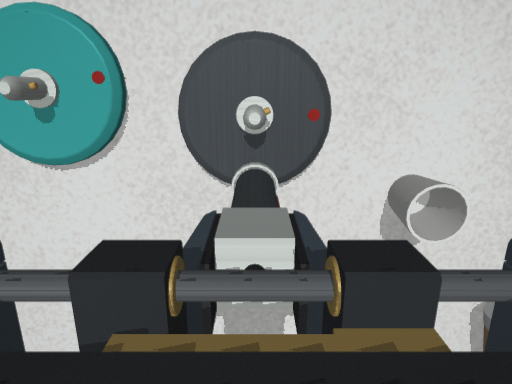

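The base and dot fits repeat to within 0.3 mm. The flare's front edge sits at row 162 where 161 was predicted, so the post is held true. I'll move over the stub and descend to just above the button.

Emit:
jog_arm(
  steps=[
    [20,17,-1,0,0],
    [20,17,0,0,0],
    [20,16.5,0,0,0],
    [20,0,0,0,0],
    [20,0,0,20,0],
    [20,0,0,20,0],
    [20,0,0,15,0],
    [20,0,0,0,0],
  ],
)

```text
t: 9.28
eef_pos: [0.5947, 0.1559, 0.2163]
tcp_rot: [0.759, 0.651, -0.004, -0.001]
wrist_force: [-1.1, -0.8, -2.6]
width: 0.0339
grip_force: 25.0
```

Emit:
jog_arm(
  steps=[
    [20,0,0,5,0],
    [20,0,0,5,0],
    [20,0,0,5,0],
    [20,0,0,4,0],
    [20,0,0,0,0],
    [20,0,0,0,0],
    [20,0,0,0,0],
    [20,0,0,0,0],
  ],
)

```text
t: 9.95
eef_pos: [0.597, 0.1571, 0.2014]
tcp_rot: [0.759, 0.651, 0.0, 0.0]
wrist_force: [0.4, -0.1, -2.5]
width: 0.0339
grip_force: 25.0
```

```bash
python3 - <<'E'
from h import *
show();to([.5969,.1553])
E
```

```text
t 9.95 pos [0.597  0.1571 0.2014] yaw 1.4178 zax [ 0.001  0.    -1.   ] F [ 0.42 -0.08 -2.49] M [-0.05 -0.1  -0.01] w 0.0339 g 25.0 q6 0.39
shift tool mm [-1.8  0.2 -0. ]
```

Emit:
jog_arm(
  steps=[
    [20,-1.3,0,0,0],
    [20,0,0,0,0],
    [20,0,0,0,0],
    [20,0,0,2,0],
    [20,0,0,2,0],
    [20,0,0,2,0],
    [20,0,0,0,0],
    [20,0,0,0,0],
  ],
)

```text
t: 10.62
eef_pos: [0.5964, 0.1557, 0.1947]
tcp_rot: [0.759, 0.651, -0.0, -0.0]
wrist_force: [0.4, 0.2, -1.6]
width: 0.0335
grip_force: 25.0
```

```bash
python3 - <<'E'
from h import *
show();to([.5969,.1553])
E
```

```text
t 10.62 pos [0.5964 0.1557 0.1947] yaw 1.4179 zax [-0. -0. -1.] F [ 0.4   0.18 -1.64] M [-0.01 -0.08  0.02] w 0.0335 g 25.0 q6 0.39
shift tool mm [-0.3  0.5 -0. ]
```

Emit:
jog_arm(
  steps=[
    [20,0,0.3,1,0],
    [20,0,0,1,0],
    [20,0,0,1,0],
    [20,0,0,1,0],
    [20,0,0,1,0],
    [20,0,0,0,0],
    [20,0,0,0,0],
    [20,0,0,0,0],
  ],
)

```text
t: 11.28
eef_pos: [0.5973, 0.1558, 0.1901]
tcp_rot: [0.759, 0.651, 0.001, 0.0]
wrist_force: [0.5, 1.0, -2.0]
width: 0.0342
grip_force: 25.0
```

```bash
python3 -c "
from h import *
show();to([.5969,.1553])"
```

```text
t 11.28 pos [0.5973 0.1558 0.1901] yaw 1.4178 zax [ 0.001  0.    -1.   ] F [ 0.48  0.95 -2.02] M [ 0.14 -0.52  0.07] w 0.0342 g 25.0 q6 0.39
shift tool mm [-0.6 -0.3 -0. ]
```

Emit:
jog_arm(
  steps=[
    [20,-0.4,0,1,0],
    [20,0,0,1,0],
    [20,0,0,1,0],
    [20,0,0,1,0],
    [20,0,0,1,0],
    [20,0,0,0,0],
    [20,0,0,0,0],
    [20,0,0,0,0],
  ],
)

```text
t: 11.95
eef_pos: [0.5971, 0.1553, 0.1851]
tcp_rot: [0.759, 0.651, 0.0, 0.0]
wrist_force: [2.5, 0.5, 2.1]
width: 0.0339
grip_force: 25.0
```

```bash
python3 -c "
from h import *
show();to([.5969,.1553])"
```

```text
t 11.95 pos [0.5971 0.1553 0.1851] yaw 1.4178 zax [ 0.001  0.    -1.   ] F [2.46 0.47 2.14] M [ 0.3  -0.96 -0.02] w 0.0339 g 25.0 q6 0.39
shift tool mm [-0.1 -0.2 -0. ]
```

Emit:
jog_arm(
  steps=[
    [20,0,0,1,0],
    [20,0,0,1,0],
    [20,0,0,1,0],
    [20,0,0,1,0],
    [20,0,0,1,0],
    [20,0,0,1,0],
    [20,0,0,0,0],
    [20,0,0,0,0],
  ],
)

```text
t: 12.62
eef_pos: [0.5968, 0.1553, 0.1785]
tcp_rot: [0.759, 0.651, 0.0, 0.0]
wrist_force: [4.3, 1.0, -0.4]
width: 0.0337
grip_force: 25.0
```

```bash
python3 -c "
from h import *
show();to([.5969,.1553])"
```

```text
t 12.62 pos [0.5968 0.1553 0.1785] yaw 1.4178 zax [ 0. -0. -1.] F [ 4.34  0.98 -0.35] M [ 0.36 -1.16 -0.02] w 0.0337 g 25.0 q6 0.39
shift tool mm [0.  0.1 0. ]
```

Emit:
jog_arm(
  steps=[
    [20,0,0,2,0],
    [20,0,0,2,0],
    [20,0,0,2,0],
    [20,0,0,2,0],
    [20,0,0,2,0],
    [20,0,0,2,0],
    [20,0,0,2,0],
    [20,0,0,0,0],
  ],
)

```text
t: 13.28
eef_pos: [0.5966, 0.1553, 0.1643]
tcp_rot: [0.759, 0.651, -0.0, -0.0]
wrist_force: [4.3, 2.0, -3.0]
width: 0.0339
grip_force: 25.0
```

Emit:
jog_arm(
  steps=[
    [20,0,0,1,0],
    [20,0,0,0.5,0],
    [20,0,0,0.5,0],
    [20,0,0,0.5,0],
    [20,0,0,0,0],
    [20,0,0,0,0],
    [20,0,0,0,0],
    [20,0,0,0,0],
  ],
)

```text
t: 13.95
eef_pos: [0.5967, 0.1553, 0.1624]
tcp_rot: [0.759, 0.651, 0.0, 0.0]
wrist_force: [4.4, 1.3, -1.3]
width: 0.0339
grip_force: 25.0
```

```bash
python3 -c "
from h import *
show();to([.5969,.1553])"
```

```text
t 13.95 pos [0.5967 0.1553 0.1624] yaw 1.4178 zax [ 0.  0. -1.] F [ 4.37  1.35 -1.25] M [ 0.47 -1.1   0.03] w 0.0339 g 25.0 q6 0.39
shift tool mm [-0.   0.2  0. ]
```

Emit:
jog_arm(
  steps=[
    [20,0,0,0.5,0],
    [20,0,0,0.5,0],
    [20,0,0,0.3,0],
    [20,0,0,0,0],
    [20,0,0,0,0],
    [20,0,0,0,0],
    [20,0,0,0,0],
    [20,0,0,0,0],
  ],
)

```text
t: 14.62
eef_pos: [0.5968, 0.1553, 0.1611]
tcp_rot: [0.759, 0.651, -0.0, 0.0]
wrist_force: [3.1, 1.5, -2.1]
width: 0.0344
grip_force: 25.0
```

```bash
python3 -c "
from h import *
show();to([.5969,.1553])"
```

```text
t 14.62 pos [0.5968 0.1553 0.1611] yaw 1.4178 zax [ 0. -0. -1.] F [ 3.07  1.49 -2.12] M [ 0.45 -1.19  0.02] w 0.0344 g 25.0 q6 0.39
shift tool mm [ 0.1  0.1 -0. ]
```

Emit:
jog_arm(
  steps=[
    [20,0,0,0.4,0],
    [20,0,0,0.3,0],
    [20,0,0,0.3,0],
    [20,0,0,0,0],
    [20,0,0,0,0],
    [20,0,0,0,0],
    [20,0,0,0,0],
    [20,0,0,0,0],
  ],
)

```text
t: 15.28
eef_pos: [0.5968, 0.1553, 0.161]
tcp_rot: [0.759, 0.651, 0.0, 0.0]
wrist_force: [3.4, 1.3, 5.3]
width: 0.0336
grip_force: 25.0
```

```bash
python3 -c "
from h import *
show();to([.5969,.1553])"
```

```text
t 15.28 pos [0.5968 0.1553 0.161 ] yaw 1.4178 zax [ 0.001  0.    -1.   ] F [3.35 1.34 5.28] M [ 0.38 -0.59  0.02] w 0.0336 g 25.0 q6 0.39
shift tool mm [0.  0.1 0. ]
```

Fully home (about 7 N on the seat). Next I'll turn it anticlockwise, gently.

Emit:
jog_arm(
  steps=[
    [20,0,0,0,-0.03],
    [20,0,0,0,-0.04],
    [20,0,0,0,-0.04],
    [20,0,0,0,-0.04],
    [20,0,0,0,-0.04],
    [20,0,0,0,-0.03],
    [20,0,0,0,0],
    [20,0,0,0,0],
  ],
)

```text
t: 15.95
eef_pos: [0.5975, 0.1554, 0.161]
tcp_rot: [0.683, 0.73, 0.001, 0.001]
wrist_force: [3.8, 1.8, 5.6]
width: 0.0338
grip_force: 25.0
```

```bash
python3 -c "
from h import *
show();to([.5969,.1553])"
```

```text
t 15.95 pos [0.5975 0.1554 0.161 ] yaw 1.6373 zax [ 0.002  0.    -1.   ] F [3.78 1.78 5.56] M [ 0.42 -1.04  0.03] w 0.0338 g 25.0 q6 0.17
shift tool mm [-0.  -0.6 -0. ]
```

Emit:
jog_arm(
  steps=[
    [20,0,-0.5,0,-0.02],
    [20,0,0,0,-0.02],
    [20,0,0,0,-0.02],
    [20,0,0,0,-0.02],
    [20,0,0,0,-0.02],
    [20,0,0,0,0],
    [20,0,0,0,0],
    [20,0,0,0,0],
  ],
)

```text
t: 16.62
eef_pos: [0.5967, 0.1555, 0.161]
tcp_rot: [0.646, 0.764, 0.001, 0.0]
wrist_force: [3.9, 2.8, 6.3]
width: 0.0338
grip_force: 25.0
```

```bash
python3 -c "
from h import *
show();to([.5969,.1553])"
```

```text
t 16.62 pos [0.5967 0.1555 0.161 ] yaw 1.7375 zax [ 0.002  0.001 -1.   ] F [3.85 2.81 6.25] M [ 0.52 -0.93  0.06] w 0.0338 g 25.0 q6 0.07
shift tool mm [-0.3  0.2  0. ]
```

Emit:
jog_arm(
  steps=[
    [20,0,0,0,-0.02],
    [20,0,0,0,-0.02],
    [20,0,0,0,0],
    [20,0,0,0,0],
    [20,0,0,0,0],
    [20,0,0,0,0],
    [20,0,0,0,0],
    [20,0,0,0,0],
  ],
)

```text
t: 17.28
eef_pos: [0.5966, 0.1554, 0.161]
tcp_rot: [0.63, 0.776, 0.001, 0.0]
wrist_force: [3.2, 1.3, 6.4]
width: 0.0341
grip_force: 25.0
```

```bash
python3 -c "
from h import *
show();to([.5969,.1553])"
```

```text
t 17.28 pos [0.5966 0.1554 0.161 ] yaw 1.7774 zax [ 0.001  0.    -1.   ] F [3.16 1.33 6.39] M [ 0.45 -0.9   0.05] w 0.0341 g 25.0 q6 0.03
shift tool mm [-0.2  0.3  0. ]
```

Emit:
jog_arm(
  steps=[
    [20,0,0,0,-0.02],
    [20,0,0,0,0],
    [20,0,0,0,-0.02],
    [20,0,0,0,0],
    [20,0,0,0,0],
    [20,0,0,0,0],
    [20,0,0,0,0],
    [20,0,0,0,0],
  ],
)

```text
t: 17.95
eef_pos: [0.5966, 0.1554, 0.161]
tcp_rot: [0.615, 0.789, 0.001, 0.0]
wrist_force: [3.7, 1.3, 5.7]
width: 0.034
grip_force: 25.0
```

```bash
python3 -c "
from h import *
show()"
```

```text
t 17.95 pos [0.5966 0.1554 0.161 ] yaw 1.8173 zax [ 0.001  0.    -1.   ] F [3.68 1.33 5.72] M [ 0.44 -0.93  0.04] w 0.034 g 25.0 q6 -0.01
```

Emit:
jog_arm(
  steps=[
    [20,0,0,0,-0.02],
    [20,0,0,0,0],
    [20,0,0,0,-0.02],
    [20,0,0,0,0],
    [20,0,0,0,0],
    [20,0,0,0,0],
    [20,0,0,0,0],
    [20,0,0,0,0],
  ],
)

```text
t: 18.62
eef_pos: [0.5966, 0.1554, 0.161]
tcp_rot: [0.599, 0.801, 0.001, 0.0]
wrist_force: [4.2, 2.9, 6.0]
width: 0.0338
grip_force: 25.0
```

```bash
python3 -c "
from h import *
show()"
```

```text
t 18.62 pos [0.5966 0.1554 0.161 ] yaw 1.8574 zax [ 0.001  0.    -1.   ] F [4.24 2.89 6.01] M [ 0.42 -0.84 -0.04] w 0.0338 g 25.0 q6 -0.05
```

Emit:
jog_arm(
  steps=[
    [20,0,0,0,-0.02],
    [20,0,0,0,0],
    [20,0,0,0,-0.02],
    [20,0,0,0,0],
    [20,0,0,0,0],
    [20,0,0,0,0],
    [20,0,0,0,0],
    [20,0,0,0,0],
  ],
)

```text
t: 19.28
eef_pos: [0.5967, 0.1553, 0.161]
tcp_rot: [0.583, 0.813, 0.001, 0.001]
wrist_force: [3.2, 1.2, 5.9]
width: 0.0339
grip_force: 25.0
```

```bash
python3 -c "
from h import *
show()"
```

```text
t 19.28 pos [0.5967 0.1553 0.161 ] yaw 1.8973 zax [ 0.002  0.    -1.   ] F [3.16 1.2  5.94] M [ 0.4  -0.92 -0.02] w 0.0339 g 25.0 q6 -0.09
```

Emit:
jog_arm(
  steps=[
    [20,0,0,0,-0.02],
    [20,0,0,0,0],
    [20,0,0,0,-0.02],
    [20,0,0,0,0],
    [20,0,0,0,0],
    [20,0,0,0,0],
    [20,0,0,0,0],
    [20,0,0,0,0],
  ],
)

```text
t: 19.95
eef_pos: [0.5968, 0.1552, 0.161]
tcp_rot: [0.566, 0.824, 0.001, 0.001]
wrist_force: [4.2, 1.9, 6.0]
width: 0.034
grip_force: 25.0
```

```bash
python3 -c "
from h import *
show()"
```

```text
t 19.95 pos [0.5968 0.1552 0.161 ] yaw 1.9373 zax [ 0.002  0.    -1.   ] F [4.2  1.87 6.  ] M [ 0.42 -0.97 -0.06] w 0.034 g 25.0 q6 -0.13
```

Emit:
jog_arm(
  steps=[
    [20,0,0,0,-0.02],
    [20,0,0,0,0],
    [20,0,0,0,-0.02],
    [20,0,0,0,0],
    [20,0,0,0,0],
    [20,0,0,0,0],
    [20,0,0,0,0],
    [20,0,0,0,0],
  ],
)

```text
t: 20.62
eef_pos: [0.5969, 0.1553, 0.161]
tcp_rot: [0.55, 0.835, 0.001, 0.001]
wrist_force: [4.3, 0.2, 5.4]
width: 0.0336
grip_force: 25.0
```

```bash
python3 - <<'E'
from h import *
show()
a=snap('scene');b=snap('side')
z=lambda p:[cv2.resize(p['pixels'][int(y)-26:int(y)+26,int(x)-26:int(x)+26,::-1],(400,400),interpolation=cv2.INTER_CUBIC) for x,y in [proj(p,[.6,.158,.075])]][0]
cv2.imwrite('pics/d.png',np.hstack([z(a),z(b)]))
E
```

```text
t 20.62 pos [0.5969 0.1553 0.161 ] yaw 1.9773 zax [ 0.002  0.    -1.   ] F [4.26 0.17 5.4 ] M [ 0.34 -1.04 -0.07] w 0.0336 g 25.0 q6 -0.17
```

View pics/d.png

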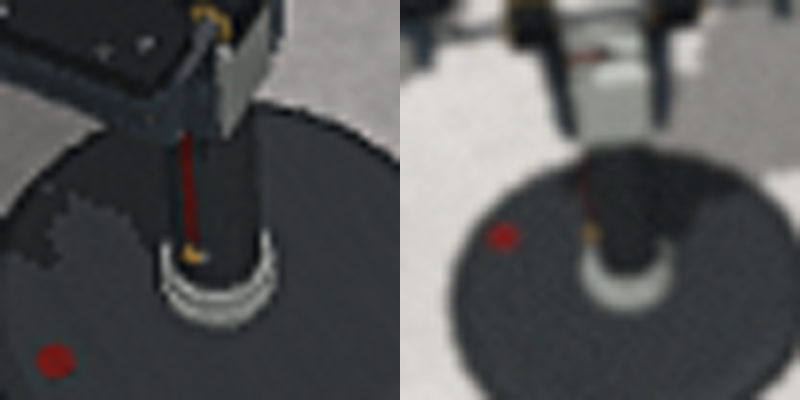

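The scene crop shows brass at the hole under the stripe, (193,255), and the side crop shows it at (592,232). The button is therefore in the hole or just entering it. I'll feel for the block gently.

Emit:
jog_arm(
  steps=[
    [20,0,0,0,-0.02],
    [20,0,0,0,0],
    [20,0,0,0,0],
    [20,0,0,0,0],
    [20,0,0,0,0],
    [20,0,0,0,0],
    [20,0,0,0,0],
    [20,0,0,0,0],
  ],
)

```text
t: 21.38
eef_pos: [0.597, 0.1552, 0.161]
tcp_rot: [0.541, 0.841, 0.001, 0.001]
wrist_force: [4.0, 0.6, 5.4]
width: 0.0337
grip_force: 25.0
```

```bash
python3 - <<'E'
from h import *
show()
for i in range(3):
    p=snap('scene'); s=r.sense(); print(s['moment'].round(3),s['wrist_force'].round(1))
I=p['pixels'].astype(int); x,y=proj(p,[.6,.158,.075]).astype(int); w=I[y-5:y+16,x-10:x+10]
bz=(w[...,0]>90)&(w[...,0]>1.35*w[...,2])&(w[...,1]>.5*w[...,0]); v,u=np.nonzero(bz); print([(a+x-10,b+y-5,I[b+y-5,a+x-10].tolist()) for a,b in zip(u,v)])
C=np.array([.5967,.1555])
for yaw in(.25,.3,.35,.4,.45,.5): print(yaw,[proj(p,[*(C+R*np.array([np.cos(yaw),np.sin(yaw)])),.059]).round(1) for R in(.013,.016,.0174)])
E
```

```text
t 21.38 pos [0.597  0.1552 0.161 ] yaw 1.9972 zax [ 0.002  0.    -1.   ] F [4.05 0.56 5.4 ] M [ 0.35 -1.08 -0.02] w 0.0337 g 25.0 q6 -0.19
[ 0.276 -1.041 -0.065] [3.  0.3 5.6]
[ 0.301 -1.024 -0.058] [4.1 0.6 6.3]
[ 0.321 -1.073  0.008] [4.2 0.7 6.2]
[(np.int64(233), np.int64(238), [126, 100, 55]), (np.int64(233), np.int64(239), [126, 97, 50]), (np.int64(234), np.int64(239), [151, 116, 60])]
0.25 [array([233.2, 237.8]), array([232.5, 238.5]), array([232.2, 238.9])]
0.3 [array([233.4, 237.9]), array([232.8, 238.7]), array([232.5, 239. ])]
0.35 [array([233.6, 238. ]), array([233. , 238.8]), array([232.7, 239.1])]
0.4 [array([233.8, 238.1]), array([233.2, 238.9]), array([233. , 239.3])]
0.45 [array([234. , 238.2]), array([233.5, 239. ]), array([233.3, 239.4])]
0.5 [array([234.2, 238.2]), array([233.8, 239.1]), array([233.6, 239.5])]
```

```bash
cat > t.py <<'E'
from h import *
L=[]
for i in range(5):
    p=snap(['scene','side'][i%2]); s=r.sense(); L.append(np.r_[s['wrist_force'],s['moment']])
    if i in(2,3):
        I=p['pixels'].astype(int); x,y=proj(p,[.6,.158,.065]).astype(int); w=I[y-10:y+12,x-10:x+10]
        bz=(w[...,0]>70)&(w[...,0]>1.35*w[...,2])&(w[...,1]>.5*w[...,0]); v,u=np.nonzero(bz); print(['scene','side'][i%2],len(u),int((w[bz][:,0]-w[bz][:,2]).sum()),[(int(a+x-10),int(b+y-10)) for a,b in zip(u,v)])
show(s); print('avg F,M',np.mean(L,0).round(2))
E
python3 t.py
```

```text
scene 3 240 [(233, 238), (233, 239), (234, 239)]
side 3 98 [(219, 210), (219, 211), (220, 211)]
t 21.78 pos [0.597  0.1552 0.161 ] yaw 1.9972 zax [ 0.002  0.    -1.   ] F [3.72 1.22 6.48] M [ 0.3  -1.06 -0.05] w 0.034 g 25.0 q6 -0.19
avg F,M [ 3.49  1.02  5.89  0.31 -1.05 -0.06]
```

Emit:
jog_arm(
  steps=[
    [20,0,0,0,-0.02],
    [20,0,0,0,0],
    [20,0,0,0,-0.01],
    [20,0,0,0,0],
    [20,0,0,0,0],
    [20,0,0,0,0],
    [20,0,0,0,0],
    [20,0,0,0,0],
  ],
)

```text
t: 22.45
eef_pos: [0.5971, 0.1551, 0.161]
tcp_rot: [0.529, 0.849, 0.001, 0.001]
wrist_force: [4.6, 1.6, 5.6]
width: 0.0339
grip_force: 25.0
```

```bash
python3 t.py
```

```text
scene 3 238 [(233, 238), (233, 239), (234, 239)]
side 3 98 [(219, 210), (219, 211), (220, 211)]
t 22.7 pos [0.5971 0.1551 0.161 ] yaw 2.027 zax [ 0.002 -0.    -1.   ] F [4.61 0.71 5.1 ] M [ 0.32 -1.2  -0.12] w 0.0336 g 25.0 q6 -0.22
avg F,M [ 4.32  1.08  5.65  0.26 -1.13 -0.1 ]
```

Emit:
jog_arm(
  steps=[
    [20,0,0,0,-0.01],
    [20,0,0,0,0],
    [20,0,0,0,-0.01],
    [20,0,0,0,0],
    [20,0,0,0,-0.01],
    [20,0,0,0,0],
    [20,0,0,0,0],
    [20,0,0,0,0],
  ],
)

```text
t: 23.37
eef_pos: [0.5972, 0.155, 0.161]
tcp_rot: [0.516, 0.856, 0.001, 0.001]
wrist_force: [4.1, 0.6, 5.2]
width: 0.034
grip_force: 25.0
```

```bash
python3 t.py
```

```text
scene 3 237 [(233, 238), (233, 239), (234, 239)]
side 3 97 [(219, 210), (219, 211), (220, 211)]
t 23.62 pos [0.5973 0.155  0.161 ] yaw 2.0569 zax [ 0.003 -0.    -1.   ] F [3.9  1.11 5.56] M [ 0.24 -1.22 -0.16] w 0.0337 g 25.0 q6 -0.25
avg F,M [ 4.44  0.44  5.7   0.25 -1.2  -0.16]
```

The resisting moment is climbing steadily (-0.06, -0.10, -0.16 N·m) while the brass stays put, so the post is blocked and the button is out. I'll back off the twist to confirm.

Emit:
jog_arm(
  steps=[
    [20,0,0,0,0.03],
    [20,0,0,0,0.03],
    [20,0,0,0,0.03],
    [20,0,0,0,0],
    [20,0,0,0,0],
    [20,0,0,0,0],
    [20,0,0,0,0],
    [20,0,0,0,0],
  ],
)

```text
t: 24.28
eef_pos: [0.5969, 0.1553, 0.161]
tcp_rot: [0.554, 0.832, 0.001, 0.001]
wrist_force: [3.1, 1.5, 5.1]
width: 0.0338
grip_force: 25.0
```

```bash
python3 t.py
```

```text
scene 3 238 [(233, 238), (233, 239), (234, 239)]
side 3 103 [(219, 210), (219, 211), (220, 211)]
t 24.53 pos [0.5969 0.1553 0.161 ] yaw 1.9672 zax [ 0.002  0.    -1.   ] F [3.85 1.11 5.53] M [ 0.42 -1.   -0.07] w 0.0341 g 25.0 q6 -0.16
avg F,M [ 3.96  1.6   5.92  0.41 -1.03 -0.06]
```

Emit:
jog_arm(
  steps=[
    [20,0,0,0,0.03],
    [20,0,0,0,0.03],
    [20,0,0,0,0.03],
    [20,0,0,0,0],
    [20,0,0,0,0],
    [20,0,0,0,0],
    [20,0,0,0,0],
    [20,0,0,0,0],
  ],
)

```text
t: 25.2
eef_pos: [0.5967, 0.1553, 0.161]
tcp_rot: [0.591, 0.807, 0.001, 0.0]
wrist_force: [3.9, 2.0, 6.9]
width: 0.0342
grip_force: 25.0
```

```bash
python3 t.py
```

```text
scene 3 239 [(233, 238), (233, 239), (234, 239)]
side 3 74 [(219, 210), (219, 211), (220, 211)]
t 25.45 pos [0.5967 0.1553 0.161 ] yaw 1.8771 zax [ 0.001  0.    -1.   ] F [3.13 1.9  6.79] M [ 0.35 -0.9  -0.1 ] w 0.0338 g 25.0 q6 -0.07
avg F,M [ 3.62  1.58  6.6   0.38 -0.89 -0.08]
```

```bash
cat >> t.py <<'E'
p=snap('scene'); I=p['pixels'].astype(float); C=np.array([.5968,.1554])
e=lambda yaw,z:proj(p,[*(C+.016*np.array([np.cos(yaw),np.sin(yaw)])),z])
for z in(.075,.085,.095):
    y=int(round(e(.4,z)[1])); x=int(e(.4,z)[0]); w=I[y,x-7:x+8]; k=np.clip(w[:,0]-1.15*np.maximum(w[:,1],w[:,2])-5,0,None); u=(k*np.arange(x-7,x+8)).sum()/k.sum()
    g=np.linspace(-.3,1,131); print('stripe z',z,'col',round(u,2),'yaw',round(np.interp(u,[e(a,z)[0] for a in g],g),3))
E
python3 t.py
```

```text
scene 3 242 [(233, 238), (233, 239), (234, 239)]
side 3 80 [(219, 210), (219, 211), (220, 211)]
t 25.7 pos [0.5967 0.1554 0.161 ] yaw 1.8771 zax [ 0.001  0.    -1.   ] F [3.97 0.33 6.46] M [ 0.43 -0.89 -0.06] w 0.0339 g 25.0 q6 -0.07
avg F,M [ 3.79  1.19  6.07  0.41 -0.9  -0.07]
stripe z 0.075 col 233.0 yaw 0.415
stripe z 0.085 col 233.0 yaw 0.448
stripe z 0.095 col 232.77 yaw 0.438
```

Emit:
jog_arm(
  steps=[
    [20,0,0,0,0.02],
    [20,0,0,0,0.02],
    [20,0,0,0,0.02],
    [20,0,0,0,0],
    [20,0,0,0,0],
    [20,0,0,0,0],
    [20,0,0,0,0],
    [20,0,0,0,0],
  ],
)

```text
t: 26.42
eef_pos: [0.5966, 0.1554, 0.161]
tcp_rot: [0.615, 0.789, 0.001, 0.0]
wrist_force: [2.5, 2.1, 7.2]
width: 0.0334
grip_force: 25.0
```

```bash
python3 t.py
```

```text
scene 3 241 [(233, 238), (233, 239), (234, 239)]
side 3 78 [(219, 210), (219, 211), (220, 211)]
t 26.67 pos [0.5966 0.1554 0.161 ] yaw 1.8173 zax [ 0.001  0.    -1.   ] F [3.24 0.88 6.35] M [ 0.45 -0.89 -0.02] w 0.0335 g 25.0 q6 -0.01
avg F,M [ 3.72  2.04  6.57  0.47 -0.88 -0.02]
stripe z 0.075 col 233.0 yaw 0.415
stripe z 0.085 col 232.7 yaw 0.39
stripe z 0.095 col 232.37 yaw 0.36
```

Emit:
jog_arm(
  steps=[
    [20,0,0,0,0.02],
    [20,0,0,0,0.02],
    [20,0,0,0,0.02],
    [20,0,0,0,0.02],
    [20,0,0,0,0],
    [20,0,0,0,0],
    [20,0,0,0,0],
    [20,0,0,0,0],
  ],
)

```text
t: 27.38
eef_pos: [0.5966, 0.1555, 0.161]
tcp_rot: [0.646, 0.763, 0.001, 0.0]
wrist_force: [3.6, 2.5, 5.9]
width: 0.0339
grip_force: 25.0
```

```bash
python3 t.py
```

```text
scene 4 269 [(233, 238), (234, 238), (233, 239), (234, 239)]
side 0 0 []
t 27.63 pos [0.5966 0.1555 0.161 ] yaw 1.7374 zax [ 0.001  0.001 -1.   ] F [2.69 1.65 6.24] M [ 0.52 -0.86 -0.  ] w 0.0342 g 25.0 q6 0.07
avg F,M [ 2.84  1.85  6.35  0.48 -0.85 -0.  ]
stripe z 0.075 col 232.48 yaw 0.312
stripe z 0.085 col 232.26 yaw 0.303
stripe z 0.095 col 232.0 yaw 0.286
```

```bash
cat > bt.py <<'E'
from h import *
C=np.array([.5968,.1554])
def pred(p,yaw):
    # mean projection of visible nose disc + side facing camera
    o=np.linalg.inv(p['world_to_cam'])[:3,3]; ex=np.array([np.cos(yaw),np.sin(yaw),0]); ey=np.array([-np.sin(yaw),np.cos(yaw),0]); ez=np.array([0,0,1.])
    c0=np.array([*C,.059]); P=[];W=[]
    for rr in(.001,.002,.003):
        for a in np.linspace(0,6.28,17)[:-1]:
            X=c0+.0174*ex+rr*(np.cos(a)*ey+np.sin(a)*ez); P.append(proj(p,X)); W.append(max(0,(o-X)@ex/np.linalg.norm(o-X))*rr*np.pi/8*.001)
    for R in np.linspace(.0125,.017,6):
        for a in np.linspace(0,6.28,17)[:-1]:
            n=np.cos(a)*ey+np.sin(a)*ez; X=c0+R*ex+.0035*n; P.append(proj(p,X)); W.append(max(0,(o-X)@n/np.linalg.norm(o-X))*.0035*np.pi/8*.0009)
    return (np.array(P)*np.array(W)[:,None]).sum(0)/sum(W)
def cent(I,x,y,h=9):
    w=I[y-h:y+h,x-h:x+h].astype(float); k=np.clip(w[...,0]-1.25*w[...,2]-8,0,None)*((w[...,1]>.5*w[...,0])); k[k<12]=0
    yy,xx=np.mgrid[y-h:y+h,x-h:x+h]; return np.array([(k*xx).sum(),(k*yy).sum()])/max(k.sum(),1e-9),k.sum()
E
python3 - <<'E'
from bt import *
rd=lambda f:cv2.cvtColor(cv2.imread('pics/'+f),cv2.COLOR_BGR2RGB)
g=np.linspace(-.3,1.2,16)
def rep(n,p,I,x,y):
    c,k=cent(I,x,y); q=np.array([pred(p,a) for a in g]); d=np.hypot(*(q-c).T); f=np.linspace(-.3,1.2,301); Q=np.stack([np.interp(f,g,q[:,i]) for i in(0,1)],1); d=np.hypot(*(Q-c).T); print(n,c.round(2),round(k),'yaw',round(f[d.argmin()],3),'res px',d.min().round(2))
ps=snap('scene');pd=snap('side');pw=wsnap()
rep('scene0',ps,cv2.resize(rd('a.png'),(512,384),interpolation=cv2.INTER_AREA),234,239)
rep('side0',pd,cv2.resize(rd('b.png'),(512,384),interpolation=cv2.INTER_AREA),220,211)
for f,pos,q,xy in(('w4.png',[.5707,.0403,.2741],1.3549,(269,38)),('w5.png',[.5897,.1055,.2751],1.4165,(267,111))):
    T=np.eye(4); T[:3,:3]=np.array([[np.cos(q),np.sin(q),0],[np.sin(q),-np.cos(q),0],[0,0,-1]]); T[:3,3]=pos
    P=dict(pw); P['world_to_cam']=np.linalg.inv(T@pw['mount']); rep(f,P,rd(f),*xy)
for n,p,x,y in(('scene',ps,234,239),('side',pd,220,211)): rep(n+' now',p,p['pixels'],x,y)
z=lambda p,x,y:cv2.resize(p['pixels'][y-16:y+8,x-14:x+14,::-1],(400,343),interpolation=cv2.INTER_NEAREST)
cv2.imwrite('pics/e.png',np.hstack([z(ps,234,239),z(pd,220,211)]))
E
```

```text
scene0 [233.54 238.45] 178 yaw 0.415 res px 0.13
side0 [219.24 210.66] 51 yaw 0.325 res px 0.22
w4.png [269.46  39.03] 1642 yaw 0.325 res px 0.19
w5.png [266.66 110.4 ] 1782 yaw 0.33 res px 0.65
scene now [233.3  238.73] 187 yaw 0.395 res px 0.22
side now [0. 0.] 0 yaw -0.3 res px 302.85
```

A decisive, gentle test: a locked post can only lift about 1.5 mm before the button catches it.

Emit:
jog_arm(
  steps=[
    [20,0,0,-1,0],
    [20,0,0,-0.7,0],
    [20,0,0,-0.7,0],
    [20,0,0,-0.6,0],
    [20,0,0,-0.5,0],
    [20,0,0,0,0],
    [20,0,0,0,0],
    [20,0,0,0,0],
  ],
)

```text
t: 28.5
eef_pos: [0.5966, 0.1555, 0.1615]
tcp_rot: [0.646, 0.764, -0.0, -0.0]
wrist_force: [7.3, 3.2, -7.6]
width: 0.0344
grip_force: 25.0
```

```bash
python3 t.py
```

```text
scene 4 300 [(233, 238), (234, 238), (233, 239), (234, 239)]
side 0 0 []
t 28.75 pos [0.5966 0.1554 0.1615] yaw 1.7374 zax [-0.001  0.    -1.   ] F [ 6.07  2.35 -7.09] M [ 0.73 -1.89  0.03] w 0.0338 g 25.0 q6 0.07
avg F,M [ 6.76  2.65 -7.09  0.74 -1.89  0.01]
stripe z 0.075 col 232.51 yaw 0.318
stripe z 0.085 col 232.25 yaw 0.301
stripe z 0.095 col 232.0 yaw 0.286
```

Emit:
jog_arm(
  steps=[
    [20,0,0,1,0],
    [20,0,0,0.5,0],
    [20,0,0,0,-0.05],
    [20,0,0,0,-0.05],
    [20,0,0,0,-0.05],
    [20,0,0,0,-0.01],
    [20,0,0,0,0],
    [20,0,0,0,0],
  ],
)

```text
t: 29.47
eef_pos: [0.5969, 0.1551, 0.1612]
tcp_rot: [0.583, 0.813, 0.0, 0.0]
wrist_force: [6.1, 1.7, -1.9]
width: 0.0337
grip_force: 25.0
```

```bash
python3 t.py
```

```text
scene 3 241 [(233, 238), (233, 239), (234, 239)]
side 3 75 [(219, 210), (219, 211), (220, 211)]
t 29.72 pos [0.5969 0.1551 0.1612] yaw 1.8974 zax [ 0.001 -0.    -1.   ] F [ 5.94  1.34 -2.2 ] M [ 0.44 -1.66 -0.01] w 0.0343 g 25.0 q6 -0.09
avg F,M [ 5.8   1.18 -2.04  0.45 -1.7  -0.05]
stripe z 0.075 col 233.0 yaw 0.415
stripe z 0.085 col 232.79 yaw 0.408
stripe z 0.095 col 232.69 yaw 0.422
```

Emit:
jog_arm(
  steps=[
    [20,0,0,-0.5,0],
    [20,0,0,-0.5,0],
    [20,0,0,-0.5,0],
    [20,0,0,-0.5,0],
    [20,0,0,0,0],
    [20,0,0,0,0],
    [20,0,0,0,0],
    [20,0,0,0,0],
  ],
)

```text
t: 30.43
eef_pos: [0.5967, 0.1553, 0.1621]
tcp_rot: [0.583, 0.813, -0.0, -0.0]
wrist_force: [7.3, 1.9, -6.5]
width: 0.0339
grip_force: 25.0
```

```bash
python3 t.py
```

```text
scene 4 329 [(233, 238), (234, 238), (233, 239), (234, 239)]
side 3 77 [(219, 210), (219, 211), (220, 211)]
t 30.68 pos [0.5967 0.1553 0.1621] yaw 1.8975 zax [-0. -0. -1.] F [ 7.    2.6  -7.05] M [ 0.57 -1.97 -0.04] w 0.034 g 25.0 q6 -0.09
avg F,M [ 7.07  2.19 -6.53  0.62 -1.95 -0.03]
stripe z 0.075 col 233.21 yaw 0.455
stripe z 0.085 col 233.0 yaw 0.448
stripe z 0.095 col 232.78 yaw 0.44
```

The evidence is ambiguous. I'll set the post home, release it, and inspect the hole up close with the wrist camera.

Emit:
jog_arm(
  steps=[
    [20,0,0,1,0],
    [20,0,0,1,0],
    [20,0,0,1.2,0],
    [20,0,0,0,0],
    [40,0,0,0,0],
    [91,0,0,0,0],
    [91,0,0,0,0],
    [91,0,0,0,0],
  ],
)

```text
t: 31.4
eef_pos: [0.5947, 0.1547, 0.1599]
tcp_rot: [0.583, 0.813, -0.002, -0.001]
wrist_force: [0.3, 0.1, -0.3]
width: 0.057
grip_force: 0.0
```

Emit:
jog_arm(
  steps=[
    [91,0,0,-5,0],
    [91,0,0,-25,0],
    [91,0,0,-35,0.05],
    [91,0,0,0,0.12],
    [91,0,0,0,0.12],
    [91,0,0,0,0.12],
    [91,0,0,0,0.12],
    [91,0,0,0,0.12],
  ],
)

```text
t: 32.07
eef_pos: [0.5958, 0.1551, 0.2261]
tcp_rot: [0.813, 0.582, -0.001, -0.0]
wrist_force: [-0.5, 1.2, 0.2]
width: 0.0911
grip_force: 0.0
```

Emit:
jog_arm(
  steps=[
    [91,0,0,0,0.12],
    [91,0,0,0,0.12],
    [91,0,0,0,0.12],
    [91,0,0,0,0.12],
    [91,0,0,0,0.12],
    [91,0,0,0,0.12],
    [91,0,0,0,0.12],
    [91,0,0,0,0.08],
  ],
)

```text
t: 32.73
eef_pos: [0.5958, 0.155, 0.226]
tcp_rot: [0.987, 0.16, -0.001, 0.0]
wrist_force: [0.0, -0.3, -0.4]
width: 0.0914
grip_force: 0.0
```

```bash
python3 t.py
```

```text
scene 3 240 [(233, 238), (233, 239), (234, 239)]
side 3 73 [(219, 210), (219, 211), (220, 211)]
t 32.98 pos [0.5961 0.1552 0.226 ] yaw 0.3295 zax [-0. -0. -1.] F [ 0.16  0.78 -0.65] M [-0.06 -0.    0.  ] w 0.0913 g 0.0 q6 1.48
avg F,M [ 0.16  0.13 -0.16 -0.01  0.01  0.02]
stripe z 0.075 col 233.0 yaw 0.415
stripe z 0.085 col 233.0 yaw 0.448
stripe z 0.095 col 232.76 yaw 0.436
```

Emit:
jog_arm(
  steps=[
    [91,35,0,0,0],
    [91,40,0,0,0],
    [91,30,0,0,0],
    [91,0,0,30,0],
    [91,0,0,38,0],
    [91,0,0,38,0],
    [91,0,0,20,0],
    [91,0,0,0,0],
  ],
)

```text
t: 33.7
eef_pos: [0.692, 0.1881, 0.0933]
tcp_rot: [0.987, 0.164, -0.006, 0.001]
wrist_force: [-0.6, -0.2, -1.5]
width: 0.0906
grip_force: 0.0
```

```bash
python3 - <<'E'
from bt import *
show(); p=wsnap(); x,y=proj(p,[.612,.16,.065]).astype(int); print(x,y)
for yaw in(.25,.33,.41):
    e=np.array([np.cos(yaw),np.sin(yaw)]); print(yaw,[proj(p,[*(C+R*e),.059]).round(1) for R in(.013,.016,.0174)])
x0=min(max(x-50,0),412);y0=min(max(y-45,0),309)
print(x0,y0); cv2.imwrite('pics/f.png',cv2.resize(p['pixels'][y0:y0+75,x0:x0+100,::-1],(800,600),interpolation=cv2.INTER_NEAREST))
E
```

```text
t 33.7 pos [0.692  0.1881 0.0933] yaw 0.3288 zax [-0.012 -0.003 -1.   ] F [-0.57 -0.19 -1.49] M [-0.03  0.05  0.01] w 0.0906 g 0.0 q6 1.49
253 353
0.25 [array([254.3, 350.2]), array([254.6, 346.4]), array([254.8, 344.6])]
0.33 [array([252.7, 350.1]), array([252.7, 346.3]), array([252.7, 344.6])]
0.41 [array([251.1, 350.2]), array([250.7, 346.4]), array([250.6, 344.6])]
203 308
```

View pics/f.png

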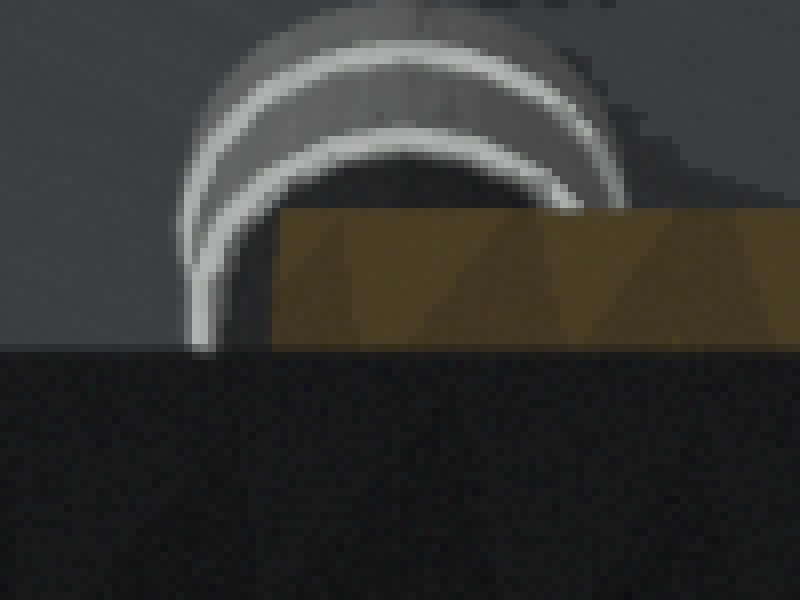

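The gripper hides the hole from here: the view shows only the flared foot on the seat ring, with the foot centred and flush. From a steeper angle, brass is visible only if it stands proud of the tube, so I'll check that numerically.

Emit:
jog_arm(
  steps=[
    [91,0,0,-35,0],
    [91,0,0,-40,0],
    [91,0,0,-40,0],
    [91,0,0,-22,0],
    [91,-30,0,0,0],
    [91,-30,0,0,0],
    [91,0,0,0,0],
    [91,0,0,0,0],
  ],
)

```text
t: 34.42
eef_pos: [0.6385, 0.1695, 0.2405]
tcp_rot: [0.987, 0.163, 0.002, -0.0]
wrist_force: [-0.2, -0.0, 0.3]
width: 0.091
grip_force: 0.0
```

```bash
cat > v.py <<'E'
from bt import *
show(); p=wsnap('g.png')
e=np.array([np.cos(.33),np.sin(.33)])
for R in(.013,.016,.0174): print(R,proj(p,[*(C+R*e),.059]).round(1))
print('flare edge',proj(p,[*(C+.0195*e),.035]).round(1))
x,y=proj(p,[*(C+.0174*e),.059]).astype(int); I=p['pixels'].astype(int)
w=I[y-14:y+14,x-14:x+14]; bz=(w[...,0]>1.3*w[...,2])&(w[...,0]>60)&(w[...,1]>.5*w[...,0]); v,u=np.nonzero(bz)
print('brass',len(u),'at',(u.mean()+x-14,v.mean()+y-14) if len(u) else None)
for k in range(y-14,y+12,2): print(k,[tuple(I[k,j]) if j==x else int(I[k,j].mean()) for j in range(x-10,x+11,2)])
E
python3 v.py | sed 's/np.int64//g'
```

```text
t 34.42 pos [0.6385 0.1695 0.2405] yaw 0.3281 zax [ 0.005  0.001 -1.   ] F [-0.23 -0.01  0.28] M [ 0.   -0.05  0.05] w 0.091 g 0.0 q6 1.48
0.013 [252.8 201.7]
0.016 [252.8 198.9]
0.0174 [252.8 197.6]
flare edge [252.8 189.2]
brass 38 at (np.float64(253.5263157894737), np.float64(199.6578947368421))
183 [67, 68, 66, 65, 66, ((65), (68), (71)), 66, 65, 65, 65, 66]
185 [65, 68, 67, 66, 66, ((62), (67), (70)), 67, 66, 65, 65, 65]
187 [68, 68, 83, 100, 137, ((152), (158), (154)), 151, 124, 87, 78, 65]
189 [86, 140, 173, 184, 164, ((146), (152), (148)), 131, 164, 186, 179, 148]
191 [179, 174, 121, 101, 103, ((132), (137), (134)), 130, 105, 91, 98, 165]
193 [134, 110, 173, 182, 172, ((160), (165), (162)), 142, 176, 178, 174, 103]
195 [147, 186, 150, 99, 73, ((51), (53), (55)), 53, 60, 80, 137, 145]
197 [163, 85, 52, 40, 37, ((62), (54), (40)), 62, 47, 32, 35, 71]
199 [92, 42, 42, 47, 68, ((154), (124), (69)), 106, 87, 39, 34, 32]
201 [41, 42, 40, 34, 62, ((114), (94), (58)), 81, 80, 41, 33, 32]
203 [40, 41, 40, 38, 38, ((66), (20), (21)), 35, 36, 35, 31, 30]
205 [40, 41, 42, 40, 39, ((69), (24), (22)), 36, 35, 33, 33, 33]
207 [41, 42, 40, 39, 39, ((68), (19), (19)), 36, 38, 34, 32, 31]
```

From this steep angle a recessed button would be fully hidden. Instead, 38 brass pixels show at (253.5,199.7), outside the tube wall and centred under the stripe, so the button is out through the hole. The foot is on the ring and the gripper is clear, so I'm handing in.

```bash
python3 -c "
from h import *
print(workorder.finish_job())"
```

```text
the job is handed in; nothing more can be done
None
```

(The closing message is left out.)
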